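Close and latch the seed specimen box

ROBOT

A 7-joint arm with a two-finger parallel gripper is mounted at the origin on the work surface. World frame = base frame: x ahead of the robot, y to its left, z up, the work surface at z = 0. Lengths are in m, angles in rad, forces in N, time in s.
With the tool pointing down it reaches from about 0.4 to 0.875 m from the base axis. Payload 4.4 kg.
Tool frame: the origin (TCP) lies midway between the tips of the shut fingers; the grasp point (between the pads) lies 19 mm behind it; z points along the fingers, y is the line along which they close (so a half turn about z gives the same grasp; the last joint's range is limited). The gripper opens to 85 mm and grips with 20 to 120 N. Pads are 22 mm wide; open, the fingers measure 114 mm over their backs; the gripper's body (76 mm by 85 mm) begins 54 mm behind the grasp point. The pads swing forward as they close: fully open they stand 13 mm farther back than shut.
Start: joints at [1.199, 0.628, 0.038, 1.517, -0.027, 0.996, -0.02], TCP at [0.196, -0.62, 0.199] pointing down, gripper open.
Joint ranges: [-3.06, 3.06], [-0.37, 2.12], [-1.25, 1.32], [0.18, 2.47], [-1.1, 4.24], [0.23, 1.98], [-2.94, 2.94]. Speed limits (rad/s): [2.57, 2.57, 3.14, 3.14, 3.14, 3.14, 3.14].

INTERFACE

Orientations are given as a unit quaternion [w, x, y, z].
In Python, from bench import robot, viewer gives the robot as it stands.
- The arm moves only by the tool drive_tool, never from a script. Its argument "targets" is a list that holds one entry, the list of rows, each a list of 7 numbers: the shift along the tool's x, y, z normalised to -1 to 1, where 1 is 150 mm, then the turn, a rotation vector about the tool's x, y, z normalised to -1 to 1, where 1 is pi/2 rad, then the closure in counts, from 0 (fully open) to 255 (shut). A call has 1 to 20 rows; each row shifts and turns the commanded pose from where the row before left it, along the tool's axes as they then stand; what a row does not reach is not made up. A row lasts 1/8 s, in which the tool goes at most 62.5 mm and 10.7 degrees, less where a joint would pass 70% of its speed; a pose out of reach is approached as far as the arm can. A call with a number of a shift or a turn outside -1 to 1 is refused whole. A call with a gripper value outside its range is refused whole. The fingers move at their own pace and stop on an object; "squeeze" is the grip in N (left out, the last holds). Time passes only in rows, so rows that do not move let the fingers close. It gives the time, the measured TCP pose, the force, the opening and the grip force at its end, in the units of the state.
- robot.sense(): the state, without advancing time (a new reading comes with each control period).
- viewer.read_camera(name): name is "scene" or "top" or "wrist"; returns (picture, depth): 480x640x3 uint8, red, green, blue; 480x640 float32, m along the optical axis (not along the pixel's ray), 0 where there is no reading.
- viewer.calibration(name): a dict with "K" (3x3 intrinsics, pixels), "cam_to_world" (4x4, takes a point from camera to world coordinates). Camera axes: x right, y up, looking along -z (the intrinsics and any distortion apply to the point x, -y, -z); pixel columns grow to the right and rows downward; lengths in m; the calibration is good to about 2 mm. The wrist camera is an equidistant fisheye: a pixel r from the principal point sees the ray r / f radians off the axis. A picture is of the moment at which its call begins: read the wrist's pose just before it. calibration takes no time and is no camera call; for the wrist camera it gives the pose at the moment of the call.
- robot.finish_job(): hands the job in; it is judged then, once.
The state is a dict: "time_s": time; "joint_pos": joint angles; "qd": joint speeds; "joint_efforts": joint torques, N m; "eef_pos": TCP position; "tool_rot": TCP orientation; "ft_force": force on the tool from outside, world axes, zero at the start; "ft_torque": the same for the moment, N m; "grip_width": finger opening in m; "finger_force": force on a finger pad.
Only numpy, scipy, OpenCV 4.12 (cv2) and the standard library are available. Lean on these libraries where they do the work, as an engineer would, in place of code of your own. Each camera call takes 0.05 s, during which the arm holds its last target. There are 200 camera calls.

TASK

Lower the open lid of the grey specimen box until it lies flat on the rim, then turn the wing knob on the lid clockwise until its red end points at the box's front and the hidden tongue beneath has swung well behind the front frame edge. The knob needs most of a half turn, so let go and take it again as needed; leave the other things on the bench where they stand, and let go of everything at the end.

Things in the scene. Friction and masses are not known exactly. Their poses are not given: they have to be found in the camera images.
- spec_box: Grey steel specimen box fixed to the bench, 200 (x) x 280 (y) x 100 (z) mm; origin at the centre of its underside, its front is its -x side. An inward frame edge (flange) 26 mm deep and 6 mm thick runs along the front of the rim.
- lid (a joint): Hinge of the lid, rad: 0 = shut flat on the rim, grows as the front rises (starts 0.45 to 0.8). The hinge is stiff: the lid stays at any angle (sinking at most 0.1 rad in a minute), and 1 to 5 N down at the pull bar moves it. The lid is a grey plate 210 x 286 x 10 mm, about 0.6 kg; shut, its top lies 110 mm above the bench.
- lid_hinge (a point): Point on the hinge line at its middle: the upper rear (+x) edge of the box, 100 mm above the bench. The hinge line runs along the box's y axis. Axes as the box's.
- lid_pull (a point): Middle of the steel pull bar in front of the lid: a round bar 10 mm thick and 120 mm long along the box's y, with an arm back to the lid at each end. It lies 250 mm from the hinge line measured in the lid's plane and 12 mm above the lid's underside, so with the lid shut it is 112 mm above the bench, 50 mm in front of the box's front face, free all round. Axes turn with the lid.
- wing_knob (a joint): Turn of the wing knob, rad, growing clockwise seen from above the lid: 0 = tongue (and red wing) pointing to the hinge, 1.57 = pointing to the box's -y side, 3.14 = end stop, tongue pointing straight at the front, fully behind the frame edge. Starts between 0.45 and 0.85. Light friction, about 0.08 N m; it stays where it is left.
- knob_grip (a point): On the knob's axis, at the height to grip: 30 mm above the lid's top (140 mm above the bench, lid shut), 148 mm from the hinge line, mid-width. The knob is an upright blade 64 mm long, 11 mm thick, 32 mm tall (12 mm of it above this point) on a boss 32 mm across and 10 mm high. Grip across the 11 mm. One end is red: the tongue lies under it. x points to the red end, z up the axis.
- tongue_tip (a point): End of the steel tongue hidden under the lid, fixed to the knob below its red end, 42 mm from the turning axis; 5 mm of clearance under the frame edge when the lid is shut. If it is turned forward while the lid is open, the lid cannot shut.
- frame_edge (a point): Middle of the inner lower corner line of the front frame edge, 74 mm in front of the box's centre, 94 mm above the bench. Axes as the box's.
- sieve: Bystander: steel sieve pan 200 mm across, 60 mm tall, origin at its underside.
- drink_bottle: Bystander: yellow bottle with a black cap, 80 mm across, 190 mm tall, origin at its underside.
- wash_bottle: Bystander: white bottle, 70 mm across, 160 mm tall, origin at its underside.
- amber_jar: Bystander: amber jar with a white cap, 48 mm across, 60 mm tall, beside the box, origin at its underside.
- petri_dish: Bystander: closed glass dish 90 mm across, 16 mm tall, in front of the box's right (-y) corner, origin at its underside.
- tally_counter: Bystander: small steel hand counter 48 mm across, 32 mm tall, in front of the box's left (+y) corner, origin at its underside.
- seed_tin: Bystander: flat green tin 90 x 60 x 28 mm, beside the box, origin at its underside.

How it is judged:
By the outcome, as a careful person would: the job done as asked, in the order asked, and still so for the second after the job is handed in, with the robot touching nothing.
It also fails if it takes over 58 s, if anything falls off the work surface, if the arm or the gripper's body presses on something with over 40 N, if the wrist force passes 120 N, or if a joint passes its speed limit or range.

## Working session

There is one attempt and no reset: what is moved stays moved. The work goes in short steps, Python scripts to look and compute and a tool call to move; the robot and the scene stay as the last step left them, time stands still between calls to the robot, and variables do not carry over. Pictures are saved under pics/ and viewed, at most 10 in all, crops included, and the job is handed in when it is done.

Besides the shell and the picture viewer there is one more tool, called after "Request:" as name(argument=value, ...) on one line, values as JSON. drive_tool: Moves the arm, as the interface text tells. Its arguments: {"type":"object","properties":{"targets":{"type":"array"},"squeeze":{"type":"number"}},"required":["targets"]}

```bash
mkdir -p pics; ls
cat > h.py <<'E'
import numpy as np, cv2
from bench import robot, viewer
def shot(n, f):
    c=viewer.calibration(n); im,d=viewer.read_camera(n)
    cv2.imwrite(f'pics/{f}.png', im[:,:,::-1]); np.savez(f'pics/{f}.npz', im=im,d=d,K=c['K'],T=c['cam_to_world'])
    return im,d,c
def cloud(d,K,T):
    v,u=np.mgrid[:d.shape[0],:d.shape[1]]
    P=np.stack([(u-K[0,2])/K[0,0]*d,-(v-K[1,2])/K[1,1]*d,-d],-1)
    return P@T[:3,:3].T+T[:3,3]
E
python3 - <<'E'
from h import *
ims=[]
for n in ['scene','top']:
    im,d,c=shot(n,n+'0'); print(n,c, (d>0).mean())
s=robot.sense(); print(s)
E
```

```text
pics
scene {'K': array([[438.61751029,   0.        , 320.10013414],
       [  0.        , 438.61751029, 240.39872918],
       [  0.        ,   0.        ,   1.        ]]), 'cam_to_world': array([[-0.4239736 , -0.5315822 ,  0.73325763,  1.47207927],
       [ 0.90539417, -0.26891707,  0.32854987,  0.35788535],
       [ 0.02253423,  0.80318365,  0.59530516,  0.86357343],
       [ 0.        ,  0.        ,  0.        ,  1.        ]])} 0.9951399739583333
top {'K': array([[567.91364939,   0.        , 320.39633   ],
       [  0.        , 567.91364939, 234.02338352],
       [  0.        ,   0.        ,   1.        ]]), 'cam_to_world': array([[ 0.0247913 ,  0.98231789, -0.18557199,  0.27435485],
       [-0.99964027,  0.02625944,  0.00545733, -0.04778148],
       [ 0.01023385,  0.18536994,  0.98261552,  1.47348649],
       [ 0.        ,  0.        ,  0.        ,  1.        ]])} 0.996005859375
{'time_s': 0.1, 'joint_pos': array([ 1.19917774,  0.62921216,  0.03846426,  1.51827419, -0.02698623,
        0.99628244, -0.02001253]), 'qd': array([ 0.00106408, -0.00110033,  0.00120817, -0.00449525, -0.0009474 ,
        0.00139707,  0.00045156]), 'joint_efforts': array([ 3.59370257e-03, -5.64533830e+01,  1.23081062e+00, -1.93972260e+01,
        1.13515250e-02,  5.40580106e-03, -3.31673027e-05]), 'eef_pos': array([ 0.19552877, -0.61925758,  0.19800634]), 'tool_rot': array([-8.16103182e-04,  9.88333391e-01,  1.52303715e-01, -1.44697837e-04]), 'ft_force': array([ 0.0896698 , -0.07479569, -0.41445879]), 'ft_torque': array([0.02185263, 0.01706117, 0.0020463 ]), 'finger_force': 0.0, 'grip_width': 0.08519272075653099}
```

View pics/scene0.png

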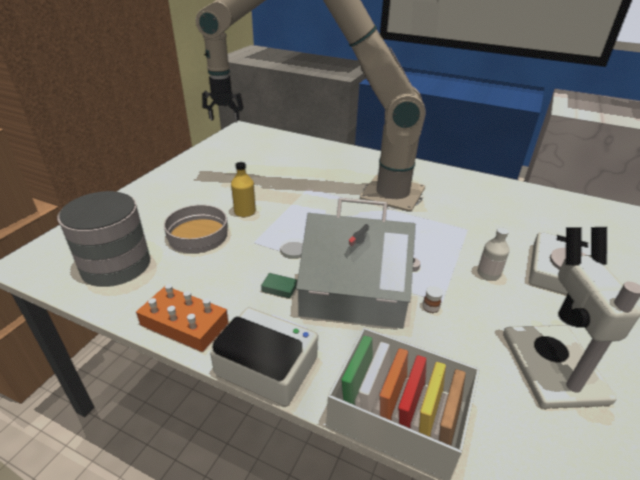

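View pics/top0.png

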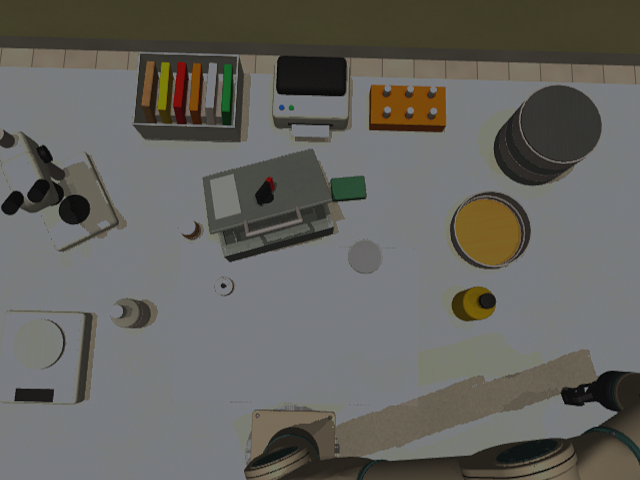

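The scene view shows the box with its lid open, front toward the robot, with the knob near (357,238). In the top view the lid spans (204,179)–(331,206), the pull bar runs from (247,232) to (300,212), and the knob is at (266,190). I'll fit the lid plane next.

```bash
cat > m.py <<'E'
from h import *
z=np.load('pics/top0.npz'); P=cloud(z['d'],z['K'],z['T']); im=z['im']
poly=np.zeros(z['d'].shape,np.uint8)
cv2.fillConvexPoly(poly,np.array([[215,188],[310,163],[322,198],[222,222]]),1)
Q=P[poly>0]; 
# plane fit with trimming
m=np.ones(len(Q),bool)
for _ in range(8):
    c=Q[m].mean(0); n=np.linalg.svd(Q[m]-c,full_matrices=False)[2][2]; n*=np.sign(n[2]); m=abs((Q-c)@n)<.004
print('n',n,'c',c,m.mean())
D=(P-c)@n
# lid region: connected plane mask
M=((abs(D)<.005)&(P[...,2]>.09)&(np.linalg.norm(P-c,axis=-1)<.25)).astype(np.uint8)
k,l,st,ce=cv2.connectedComponentsWithStats(M); i=1+st[1:,4].argmax(); M=(l==i)
h=np.array([n[0],n[1],0]);  # horizontal comp of n: lid rises to front -> n leans to rear(+x)
tilt=np.arccos(n[2]); ex=h/np.linalg.norm(h); ey=np.cross([0,0,1],ex)
print('tilt',tilt,'yaw',np.arctan2(ex[1],ex[0]))
f=-np.array([ex[0]*np.cos(tilt),ex[1]*np.cos(tilt),-np.sin(tilt)]) # along lid to front, rising
L=P[M]; a=(L-c)@f; b=(L-c)@ey
print('along',np.percentile(a,[0.3,99.7]),'across',np.percentile(b,[.3,99.7]))
R=cv2.minAreaRect(np.c_[a,b].astype(np.float32)); print(R)
bb=(np.percentile(b,.3)+np.percentile(b,99.7))/2
a0=np.percentile(a,.3); a1=np.percentile(a,99.7)
for nm,aa in(('rear',a0),('front',a1)): print(nm,c+f*aa+ey*bb)
# knob & bar
K=(D>.012)&(D<.06)&(abs((P-c)@f)<.09)&(abs((P-c)@ey)<.12)
kp=P[K]; print('knob pts',len(kp),'D',np.percentile(D[K],[50,98]))
top=kp[(D[K]>.035)]; ka=np.c_[(top-c)@f-a0,(top-c)@ey-bb]; print('knob mean from rear,across',ka.mean(0))
hsv=cv2.cvtColor(im,cv2.COLOR_RGB2HSV)
red=((hsv[...,0]<8)|(hsv[...,0]>172))&(hsv[...,1]>130)&(hsv[...,2]>60)&(poly>0)
rp=P[red]; print('red',red.sum(),((rp-c)@f-a0).mean(),((rp-c)@ey-bb).mean(),'D',np.median((rp-c)@n))
B=((P-c)@f-a0>.22)&((P-c)@f-a0<.27)&(abs(D+.0)<.012)&(abs((P-c)@ey-bb)<.08)
bp=P[B]; print('bar',len(bp),bp.mean(0),((bp-c)@f-a0).mean(),((bp-c)@ey-bb).mean(),np.median(D[B]))
E
python3 m.py
```

```text
n [0.84175454 0.24012661 0.48351681] c [0.61371023 0.07152468 0.18398169] 0.12439678284182305
tilt 1.0661283792369103 yaw 0.2778880811174212
along [-0.02244325  0.05650237] across [-0.13611432  0.14731959]
((0.018851041793823242, 0.006767526268959045), (0.08376385271549225, 0.2850511074066162), 2.358041524887085)
rear [0.62260867 0.07988927 0.16433632]
front [0.58590152 0.06941785 0.23344019]
knob pts 1720 D [0.02537882 0.04034045]
knob mean from rear,across [-0.0579068  -0.00982529]
red 57 0.036664775396722527 -0.018837909762783576 D 0.025791115577451302
bar 0 [nan nan nan] nan nan nanm.py:33: RuntimeWarning: Mean of empty slice.
  bp=P[B]; print('bar',len(bp),bp.mean(0),((bp-c)@f-a0).mean(),((bp-c)@ey-bb).mean(),np.median(D[B]))
  ret = um.true_divide(
  ret = ret.dtype.type(ret / rcount)
  return _methods._mean(a, axis=axis, dtype=dtype,
```

```bash
sed -i 's/for _ in range(8):/for t in [.05,.04,.03,.02,.012,.008,.005,.005,.005]:/; s/<.004$/<t/' m.py; python3 m.py
python3 - <<'E'
from h import *
z=np.load('pics/top0.npz'); P=cloud(z['d'],z['K'],z['T'])
for p in [(258,177),(240,215),(300,200),(300,170),(230,190),(272,222),(265,210),(320,235),(364,258),(224,286),(190,230),(348,188)]: print(p,P[p[1],p[0]].round(3))
E
```

```text
n [0.55848181 0.16543361 0.81285287] c [0.61392681 0.07039158 0.18091162] 0.8970509383378016
tilt 0.6217629238296568 yaw 0.2879855175455127
along [-0.12810671  0.1025581 ] across [-0.13517751  0.148025  ]
((-0.007675617933273315, 0.006259441375732422), (0.2858668267726898, 0.24958546459674835), 89.49188232421875)
rear [0.71194588 0.10612646 0.10629343]
front [0.53217081 0.05287345 0.24064855]
knob pts 288 D [0.03198945 0.04430417]
knob mean from rear,across [ 0.15424843 -0.00051651]
red 57 0.13215393557190866 -0.01865885934358893 D 0.03335232813404763
bar 341 [0.51848582 0.04823927 0.25614906] 0.2514290460930848 -0.0005565024834467625 0.0045235210810814705
(258, 177) [0.661 0.099 0.148]
(240, 215) [0.553 0.13  0.207]
(300, 200) [ 0.59  -0.006  0.213]
(300, 170) [ 0.681 -0.002  0.149]
(230, 190) [0.626 0.165 0.151]
(272, 222) [0.58  0.072 0.008]
(265, 210) [0.565 0.073 0.213]
(320, 235) [ 0.543 -0.055  0.04 ]
(364, 258) [ 0.49  -0.171  0.012]
(224, 286) [0.407 0.186 0.026]
(190, 230) [0.542 0.274 0.062]
(348, 188) [ 0.673 -0.125  0.026]
```

Request:
drive_tool(targets=[[[0, 0, -0.28, 0, 0, 0, 0], [0, 0, -0.28, 0, 0, 0, 0], [0, 0, -0.28, 0, 0, 0, 0], [0, 0, -0.28, 0, 0, 0, 0], [0.21, -0.225, 0, 0, 0, 0, 0], [0.21, -0.225, 0, 0, 0, 0, 0], [0.21, -0.225, 0, 0, 0, 0, 0], [0.21, -0.225, 0, 0, 0, 0, 0], [0.21, -0.225, 0, 0, 0, 0, 0], [0.21, -0.225, 0, 0, 0, 0, 0], [0.21, -0.225, 0, 0, 0, 0, 0], [0.21, -0.225, 0, 0, 0, 0, 0], [0.21, -0.225, 0, 0, 0, 0, 0], [0.21, -0.225, 0, 0, 0, 0, 0], [0.21, -0.225, 0, 0, 0, 0, 0], [0.21, -0.225, 0, 0, 0, 0, 0], [0.21, -0.225, 0, 0, 0, 0, 0], [0.21, -0.225, 0, 0, 0, 0, 0], [0.21, -0.225, 0, 0, 0, 0, 0], [0.21, -0.225, 0, 0, 0, 0, 0]]], squeeze=25)

```text
time_s: 2.6
eef_pos: [0.514, 0.048, 0.3665]
tool_rot: [0.0, 0.988, 0.152, -0.0]
ft_force: [0.8, 0.2, 0.6]
grip_width: 0.0852
finger_force: 0.0
```

```bash
cat >> h.py <<'E'
from scipy.spatial.transform import Rotation as Ro
def rel(pos,yaw):
    """tool-down target with tool x at yaw: shift (units) and turn (units) in present tool axes"""
    s=robot.sense(); q=s['tool_rot']; R=Ro.from_quat([q[1],q[2],q[3],q[0]])
    c,n=np.cos(yaw),np.sin(yaw); G=Ro.from_matrix(np.array([[c,n,0],[n,-c,0],[0,0,-1]]))
    print('pos',s['eef_pos'].round(4),'yaw',np.arctan2(R.as_matrix()[1,0],R.as_matrix()[0,0]).round(3),'q7',s['joint_pos'][6].round(2),'F',s['ft_force'].round(1),'w',s['grip_width'].round(4),'t',s['time_s'])
    print('shift',(R.inv().apply(np.array(pos)-s['eef_pos'])/.15).round(3),'turn',((R.inv()*G).as_rotvec()/(np.pi/2)).round(3))
H=np.array([.7038,.1036,.1]); YAW=.288
def lidpt(a,b,h,th):
    ex=np.array([np.cos(YAW),np.sin(YAW),0]); ey=np.array([-np.sin(YAW),np.cos(YAW),0]); ez=np.array([0,0,1])
    return H+a*(-ex*np.cos(th)+ez*np.sin(th))+b*ey+h*(ez*np.cos(th)+ex*np.sin(th))
E
python3 - <<'E'
from h import *
p=lidpt(.25,0,.012,.622); print(p); rel(p+[0,0,.1],YAW+np.pi/2)
E
```

```text
[0.51569343 0.04787606 0.25541802]Traceback (most recent call last):
  File "<stdin>", line 2, in <module>
  File "h.py", line 16, in rel
    print('pos',s['eef_pos'].round(4),'yaw',np.arctan2(R.as_matrix()[1,0],R.as_matrix()[0,0]).round(3),'q7',s['joint_pos'][6].round(2),'F',s['ft_force'].round(1),'w',s['grip_width'].round(4),'t',s['time_s'])
                                                                                                                                                                      ^^^^^^^^^^^^^^^^^^^^^
AttributeError: 'float' object has no attribute 'round'
```

Request:
drive_tool(targets=[[[0, 0, 0, 0, 0, -0.099, 150], [0, 0, 0, 0, 0, -0.099, 150], [0, 0, 0, 0, 0, -0.099, 150], [0, 0, 0, 0, 0, -0.099, 150], [0, 0, 0, 0, 0, -0.099, 150], [0, 0, 0, 0, 0, -0.099, 150], [0, 0, 0, 0, 0, -0.099, 150], [0, 0, 0, 0, 0, -0.099, 150], [0, 0, 0, 0, 0, -0.099, 150], [0, 0, 0, 0, 0, -0.099, 150], [0, 0, 0, 0, 0, 0, 150], [0, 0, 0, 0, 0, 0, 150]]])

```text
time_s: 4.1
eef_pos: [0.5136, 0.0467, 0.3666]
tool_rot: [-0.0, 0.599, 0.801, -0.0]
ft_force: [0.4, -0.3, 0.1]
grip_width: 0.0354
finger_force: 0.0
```

```bash
sed -i "s/s\['grip_width'\].round(4)/round(s['grip_width'],4)/" h.py
python3 - <<'E'
from h import *
p=lidpt(.25,0,.012,.622); print(p); rel(p+[0,0,-.019],YAW+np.pi/2)
im,d,c=shot('wrist','w1'); print(c)
E
```

```text
[0.51569343 0.04787606 0.25541802]
pos [0.5136 0.0467 0.3666] yaw 1.858 q7 -0.08 F [ 0.4 -0.3  0.1] w 0.0354 t 4.1
shift [0.004 0.016 0.868] turn [-0. -0. -0.]
{'K': array([[371.64829954,   0.        , 322.34160707],
       [  0.        , 371.64829954, 247.36745445],
       [  0.        ,   0.        ,   1.        ]]), 'cam_to_world': array([[ 0.95942123, -0.26778415, -0.08833204,  0.49173858],
       [ 0.28196692,  0.90848036,  0.30847704,  0.12614691],
       [-0.00235734, -0.32086613,  0.94712162,  0.54136747],
       [ 0.        ,  0.        ,  0.        ,  1.        ]])}
```

View pics/w1.png

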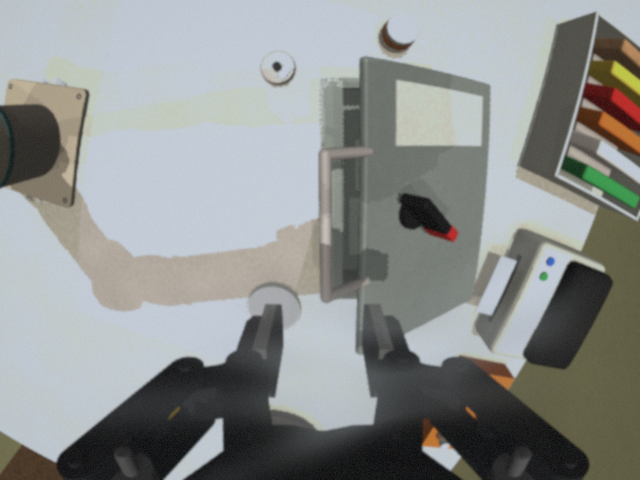

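The wrist view shows the bar at column 325 between the fingertips (270 and 375), parallel to the pads. The red end is at (452,235). I'll go down and grip.

Request:
drive_tool(targets=[[[0, 0.016, 0.2, 0, 0, 0, 150], [0, 0, 0.2, 0, 0, 0, 150], [0, 0, 0.2, 0, 0, 0, 150], [0, 0, 0.15, 0, 0, 0, 150], [0, 0, 0.11, 0, 0, 0, 150], [0, 0, 0, 0, 0, 0, 150], [0, 0, 0, 0, 0, 0, 255], [0, 0, 0, 0, 0, 0, 255], [0, 0, 0, 0, 0, 0, 255], [0, 0, 0, 0, 0, 0, 255], [0, 0, 0, 0, 0, 0, 255]]], squeeze=25)

```text
time_s: 5.52
eef_pos: [0.5161, 0.0475, 0.2379]
tool_rot: [0.0, 0.598, 0.802, 0.0]
ft_force: [0.1, 0.0, 0.3]
grip_width: -0.0002
finger_force: 0.0
```

Run:
```python
from h import *
rel(lidpt(.25,0,.012,0)+[0,0,-.019],YAW+np.pi/2)
o=lidpt(.25,0,.012,.622)
for th in np.linspace(.622,-.01,11)[1:]:
    p=lidpt(.25,0,.012,th); d=p-o; o=p; print(round(th,3),'y',(-np.hypot(d[0],d[1])/.15).round(3),'z',(-d[2]/.15).round(3))
q=robot.sense()['tool_rot'];print(Ro.from_quat([q[1],q[2],q[3],q[0]]).as_matrix().round(3))
```

```text
pos [0.5161 0.0475 0.2379] yaw 1.861 q7 -0.17 F [0.1 0.  0.3] w -0.0002 t 5.525
shift [ 0.004 -0.361  0.966] turn [0.    0.    0.001]
0.559 y -0.063 z 0.085
0.496 y -0.057 z 0.088
0.432 y -0.052 z 0.092
0.369 y -0.046 z 0.095
0.306 y -0.04 z 0.098
0.243 y -0.033 z 0.1
0.18 y -0.027 z 0.102
0.116 y -0.021 z 0.103
0.053 y -0.014 z 0.105
-0.01 y -0.007 z 0.105
[[-0.286  0.958  0.   ]
 [ 0.958  0.286 -0.   ]
 [-0.     0.    -1.   ]]
```

Run:
```python
from h import *
im,d,c=shot('wrist','w2')
im,d,c=shot('scene','s2'); t=im[150:330,250:450]; cv2.imwrite('pics/s2c.png',cv2.resize(t,None,fx=3,fy=3)[:,:,::-1])
im2=np.load('pics/w2.npz')['im']
cv2.imwrite('pics/c2.png',np.hstack([im2[100:460,180:520],cv2.resize(t,(400,360))])[:,:,::-1])
```

```text
(no output)
```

View pics/c2.png

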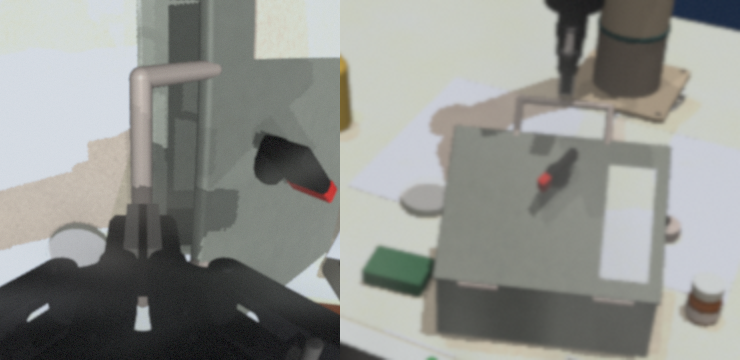

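The left crop (wrist) shows the shut fingertips in line with the bar. The right crop (scene) shows them just above it, so the grip missed high. I'll measure the bar and lid again.

Run:
```python
from h import *
for f in ['w1','w2']:
    z=np.load(f'pics/{f}.npz'); d=z['d'];K=z['K'];T=z['T']
    v,u=np.mgrid[:480,:640]; x=(u-K[0,2])/K[0,0]; y=(v-K[1,2])/K[1,1]; r=np.hypot(x,y); k=np.tan(r)/np.maximum(r,1e-9)
    P=np.stack([x*k*d,-y*k*d,-d],-1)@T[:3,:3].T+T[:3,3]
    ex=np.array([np.cos(YAW),np.sin(YAW),0])
    pts=[(325,170),(325,200),(326,240),(326,265)] if f=='w1' else [(320,180),(320,200),(320,220),(321,240),(321,270)]
    for p in pts: print(f,p,P[p[1],p[0]].round(4))
    poly=np.zeros((480,640),np.uint8); pp=[[375,160],[390,160],[390,300],[375,300]] if f=='w1' else [[400,170],[430,170],[430,230],[400,230]]
    pp=[[375,80],[480,90],[465,290],[370,320]] if f=='w1' else [[400,170],[500,165],[500,210],[400,300]]
    cv2.fillConvexPoly(poly,np.array(pp),1); Q=P[poly>0]; m=np.ones(len(Q),bool)
    for t in [.05,.03,.02,.012,.008,.005,.005]:
        c=Q[m].mean(0); n=np.linalg.svd(Q[m]-c,full_matrices=False)[2][2]; n*=np.sign(n[2]); m=abs((Q-c)@n)<t
    print('n',n,'tilt',np.arccos(n[2]),'yaw',np.arctan2(n[1],n[0]),m.mean(),'hinge-plane err',(H-c)@n+.01)
print(robot.sense()['time_s'])
```

```text
w1 (325, 170) [0.5025 0.0943 0.259 ]
w1 (325, 200) [0.5091 0.072  0.2597]
w1 (326, 240) [0.5189 0.0415 0.261 ]
w1 (326, 265) [0.5251 0.021  0.2604]
n [0.55873204 0.16388507 0.81299459] tilt 0.6215195821965336 yaw 0.2853134935527173 0.9168091424457843 hinge-plane err -8.479320582335803e-05
w2 (320, 180) [0.4991 0.1052 0.2608]
w2 (320, 200) [0.5015 0.097  0.2603]
w2 (320, 220) [0.5039 0.0886 0.2598]
w2 (321, 240) [0.5069 0.0802 0.2597]
w2 (321, 270) [0.5109 0.0665 0.2591]
n [0.55831907 0.17199186 0.8116025 ] tilt 0.6239064019426828 yaw 0.2988283851149493 0.9467621071468516 hinge-plane err 0.0002003308423412474
5.625
```

Run:
```python
from h import *
z=np.load('pics/s2.npz'); P=cloud(z['d'],z['K'],z['T'])
# fingertip in the scene: column near crop x (568-340)/2+250=364
for v in range(180,206,2): print(v,[ (P[v,u]).round(3).tolist() for u in (360,364,367)])
cv2.imwrite('pics/s2z.png',cv2.resize(z['im'][150:230,320:420],None,fx=6,fy=6,interpolation=cv2.INTER_NEAREST)[:,:,::-1])
```

```text
180 [[0.571, 0.056, 0.349], [0.569, 0.065, 0.35], [0.566, 0.072, 0.351]]
182 [[0.565, 0.054, 0.34], [0.565, 0.064, 0.342], [0.559, 0.07, 0.341]]
184 [[0.553, 0.051, 0.327], [0.545, 0.058, 0.325], [0.551, 0.068, 0.331]]
186 [[0.548, 0.049, 0.319], [0.542, 0.058, 0.318], [1.472, 0.358, 0.864]]
188 [[0.523, 0.042, 0.299], [0.525, 0.053, 0.302], [0.519, 0.059, 0.301]]
190 [[0.524, 0.042, 0.293], [0.529, 0.055, 0.299], [0.519, 0.06, 0.295]]
192 [[0.524, 0.043, 0.287], [0.529, 0.055, 0.293], [0.517, 0.06, 0.288]]
194 [[0.525, 0.044, 0.282], [0.526, 0.055, 0.286], [0.518, 0.06, 0.283]]
196 [[0.523, 0.044, 0.275], [0.526, 0.055, 0.28], [0.519, 0.061, 0.278]]
198 [[0.102, -0.095, 0.005], [0.106, -0.078, 0.012], [0.096, -0.069, 0.009]]
200 [[0.52, 0.043, 0.261], [0.512, 0.052, 0.259], [0.51, 0.06, 0.26]]
202 [[0.521, 0.045, 0.256], [0.52, 0.055, 0.258], [0.514, 0.061, 0.257]]
204 [[0.132, -0.083, -0.002], [0.129, -0.068, 0.001], [0.129, -0.057, 0.004]]
```

View pics/s2z.png

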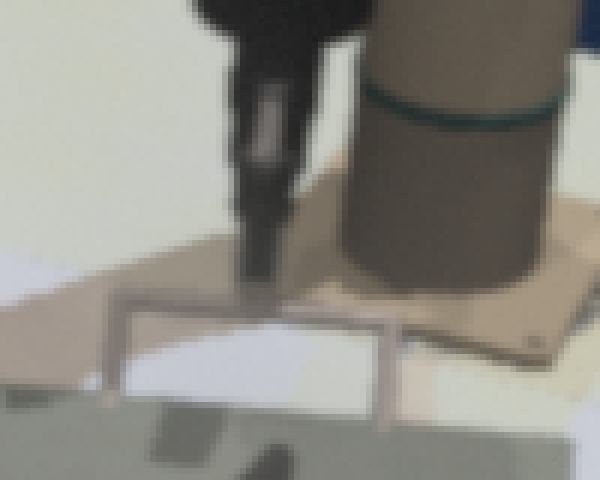

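The zoom shows the shut tips ending just above the bar. Depth puts them at z≈0.273, while the reported TCP is 0.238. So the real tips are about 34 mm higher than reported, and I'll check this against the wrist depth.

Run:
```python
from h import *
z=np.load('pics/w2.npz'); d=z['d'];K=z['K'];T=z['T']
v,u=np.mgrid[:480,:640]; x=(u-K[0,2])/K[0,0]; y=(v-K[1,2])/K[1,1]; r=np.hypot(x,y); k=np.tan(r)/np.maximum(r,1e-9)
P=np.stack([x*k*d,-y*k*d,-d],-1)@T[:3,:3].T+T[:3,3]
for vv in range(284,345,5): print(vv,P[vv,[312,321,330]].round(3).tolist())
z=np.load('pics/top0.npz'); P=cloud(z['d'],z['K'],z['T'])
# gripper tip at the start (reported TCP .196,-.62,.199), fingers open along tool y
m=(abs(P[...,0]-.196)<.06)&(abs(P[...,1]+.62)<.08)&(P[...,2]>.1); print(m.sum(),np.percentile(P[m][:,2],[0,1,5,20]) if m.any() else '')
z=np.load('pics/scene0.npz'); P=cloud(z['d'],z['K'],z['T'])
m=(abs(P[...,0]-.196)<.06)&(abs(P[...,1]+.62)<.08)&(P[...,2]>.1); print(m.sum(),np.percentile(P[m][:,2],[0,1,5,20]))
```

```text
284 [[0.509, 0.058, 0.257], [0.513, 0.06, 0.259], [0.517, 0.061, 0.258]]
289 [[0.51, 0.055, 0.257], [0.513, 0.058, 0.26], [0.518, 0.058, 0.257]]
294 [[0.511, 0.053, 0.257], [0.514, 0.056, 0.26], [0.518, 0.056, 0.258]]
299 [[0.511, 0.051, 0.257], [0.515, 0.053, 0.26], [0.519, 0.053, 0.258]]
304 [[0.51, 0.057, 0.274], [0.514, 0.058, 0.275], [0.517, 0.059, 0.274]]
309 [[0.51, 0.057, 0.279], [0.514, 0.058, 0.279], [0.517, 0.059, 0.279]]
314 [[0.51, 0.056, 0.282], [0.514, 0.058, 0.283], [0.517, 0.059, 0.283]]
319 [[0.51, 0.057, 0.287], [0.514, 0.058, 0.287], [0.517, 0.06, 0.289]]
324 [[0.51, 0.056, 0.29], [0.514, 0.058, 0.29], [0.517, 0.059, 0.291]]
329 [[0.51, 0.057, 0.295], [0.514, 0.058, 0.295], [0.517, 0.059, 0.295]]
334 [[0.51, 0.058, 0.299], [0.514, 0.058, 0.298], [0.517, 0.059, 0.298]]
339 [[0.511, 0.057, 0.301], [0.514, 0.058, 0.301], [0.494, 0.127, 0.413]]
344 [[0.511, 0.057, 0.304], [0.514, 0.058, 0.304], [0.517, 0.059, 0.305]]
2123 [0.24486524 0.27144704 0.30183344 0.34180573]
2957 [0.2445236  0.25725004 0.29552622 0.34335417]
```

Both cameras agree: at this pose and at the start pose, the true tip height is reported z + 0.034. I'll reopen, go down 37 mm and grip.

Request:
drive_tool(targets=[[[0, 0, 0, 0, 0, 0, 150], [0, 0, 0, 0, 0, 0, 150], [0, 0, 0, 0, 0, 0, 150], [0, 0, 0, 0, 0, 0, 150], [0, 0, 0.085, 0, 0, 0, 150], [0, 0, 0.085, 0, 0, 0, 150], [0, 0, 0.075, 0, 0, 0, 150], [0, 0, 0, 0, 0, 0, 150], [0, 0, 0, 0, 0, 0, 255], [0, 0, 0, 0, 0, 0, 255], [0, 0, 0, 0, 0, 0, 255], [0, 0, 0, 0, 0, 0, 255]]], squeeze=25)

```text
time_s: 7.12
eef_pos: [0.5156, 0.0474, 0.2012]
tool_rot: [-0.0, 0.597, 0.802, -0.0]
ft_force: [-2.6, -0.4, 2.5]
grip_width: 0.0089
finger_force: 24.6
```

Request:
drive_tool(targets=[[[0, -0.063, 0.085, 0, 0, 0, 255], [0, -0.057, 0.088, 0, 0, 0, 255], [0, -0.052, 0.092, 0, 0, 0, 255], [0, -0.046, 0.095, 0, 0, 0, 255], [0, -0.04, 0.098, 0, 0, 0, 255], [0, -0.033, 0.1, 0, 0, 0, 255], [0, -0.027, 0.102, 0, 0, 0, 255], [0, -0.021, 0.103, 0, 0, 0, 255], [0, -0.014, 0.09, 0, 0, 0, 255], [0, 0, 0, 0, 0, 0, 255], [0, 0, 0, 0, 0, 0, 255]]])

```text
time_s: 8.5
eef_pos: [0.4656, 0.0322, 0.0729]
tool_rot: [-0.0, 0.598, 0.802, -0.0]
ft_force: [1.6, -1.1, -7.6]
grip_width: 0.0088
finger_force: 25.1
```

```bash
cat > tilt.py <<'E'
from h import *
import sys
def tilt(f):
    im,d,c=shot('top',f); P=cloud(d,c['K'],c['cam_to_world']); ex=np.array([np.cos(YAW),np.sin(YAW),0]); ey=np.array([-np.sin(YAW),np.cos(YAW),0])
    a=(H-P)@ex; b=(P-H)@ey; m=(a>.02)&(a<.19)&(abs(b)<.12)&(P[...,2]>.1)&(P[...,2]<.25)
    Q=P[m]; z=Q[:,2]; k=np.ones(len(z),bool); A=np.c_[a[m],b[m],np.ones(len(z))]
    for t in [.04,.02,.01,.005,.003]:
        s=np.linalg.lstsq(A[k],z[k],rcond=None)[0]; k=abs(A@s-z)<t
    print('tilt',s.round(4),'front z',s[0]*.2+s[2],k.mean())
    return P,im
if __name__=='__main__': tilt(sys.argv[1]); rel(lidpt(.25,0,.012,0)+[0,0,-.019-.034],YAW+np.pi/2)
E
python3 tilt.py t3
```

```text
tilt [0.0706 0.0044 0.1098] front z 0.1238871565300879 0.7036527886881383
pos [0.4657 0.0322 0.073 ] yaw 1.861 q7 -0.38 F [ 0.8 -1.7 -7.1] w 0.009 t 8.55
shift [ 0.006 -0.009  0.094] turn [0.    0.    0.001]
```

Request:
drive_tool(targets=[[[0, -0.008, 0.07, 0, 0, 0, 255], [0, -0.002, 0.04, 0, 0, 0, 255], [0, 0, 0.02, 0, 0, 0, 255], [0, 0, 0, 0, 0, 0, 255], [0, 0, 0, 0, 0, 0, 255]]])

```text
time_s: 9.18
eef_pos: [0.4644, 0.0317, 0.0547]
tool_rot: [0.001, 0.597, 0.802, 0.0]
ft_force: [-2.8, -1.4, 16.4]
grip_width: 0.0089
finger_force: 27.2
```

```bash
python3 tilt.py t4
```

```text
tilt [0.002  0.0053 0.1098] front z 0.11023511708710704 0.6974758018599355
pos [0.4644 0.0318 0.0547] yaw 1.861 q7 -0.41 F [-2.1 -2.3 16.1] w 0.009 t 9.225
shift [ 0.006 -0.    -0.028] turn [0.001 0.001 0.001]
```

Request:
drive_tool(targets=[[[0, 0, -0.02, 0, 0, 0, 150], [0, 0, 0, 0, 0, 0, 150], [0, 0, 0, 0, 0, 0, 150], [0, 0, 0, 0, 0, 0, 150], [0, 0, 0, 0, 0, 0, 150], [0, 0, -0.2, 0, 0, 0, 150], [0, 0, -0.25, 0, 0, 0, 150], [0, 0, -0.3, 0, 0, 0, 150], [0, 0, -0.3, 0, 0, 0, 150], [0, 0, 0, 0, 0, 0, 150]]])

```text
time_s: 10.48
eef_pos: [0.4663, 0.0324, 0.217]
tool_rot: [0.003, 0.598, 0.802, 0.002]
ft_force: [-0.0, 0.5, -0.9]
grip_width: 0.0351
finger_force: 0.0
```

Run:
```python
from h import *
from tilt import tilt
P,im=tilt('t5')
ex=np.array([np.cos(YAW),np.sin(YAW),0]); ey=np.array([-np.sin(YAW),np.cos(YAW),0])
w,d,c=shot('wrist','w5'); K=c['K'];T=c['cam_to_world']
v,u=np.mgrid[:480,:640]; x=(u-K[0,2])/K[0,0]; y=(v-K[1,2])/K[1,1]; r=np.hypot(x,y); k=np.tan(r)/np.maximum(r,1e-9)
W=np.stack([x*k*d,-y*k*d,-d],-1)@T[:3,:3].T+T[:3,3]
kc=lidpt(.148,0,.04,0); print('knob',kc)
for nm,Q,I in(('top',P,im),('wrist',W,w)):
    e=Q-kc; m=(np.linalg.norm(e[...,:2],axis=-1)<.045)&(Q[...,2]>.146)&(Q[...,2]<.156)
    q=Q[m]; 
    if len(q)<10: print(nm,len(q)); continue
    R=cv2.minAreaRect((q[:,:2]*1000).astype(np.float32)); cc=q[:,:2]-q[:,:2].mean(0); ax=np.linalg.svd(cc,full_matrices=False)[2][0]
    hsv=cv2.cvtColor(I,cv2.COLOR_RGB2HSV); red=m&((hsv[...,0]<8)|(hsv[...,0]>172))&(hsv[...,1]>130)&(hsv[...,2]>60)
    rp=Q[red].mean(0); ax*=np.sign(ax@(rp[:2]-kc[:2])); print(nm,len(q),red.sum(),R,'z',np.median(q[:,2]),'yaw',np.arctan2(ax[1],ax[0]),'phi',YAW-np.arctan2(ax[1],ax[0]),'red',rp)
rel([kc[0],kc[1],.16],2.7)
```

```text
tilt [0.0013 0.0054 0.1099] front z 0.1101746943474056 0.7031207598371777
knob [0.56189555 0.0615628  0.14      ]
top 0
wrist 1205 187 ((562.33056640625, 62.220035552978516), (12.235400199890137, 64.56533813476562), 67.54004669189453) z 0.15114476882633568 yaw -0.38528082991585916 phi 0.6732808299158591 red [0.58433996 0.05321281 0.15181389]
pos [0.4637 0.0315 0.2141] yaw 1.86 q7 -0.18 F [ 0.2  0.4 -0.5] w 0.0354 t 10.575
shift [0.005 0.684 0.361] turn [-0.     0.    -0.535]
```

View pics/w5.png

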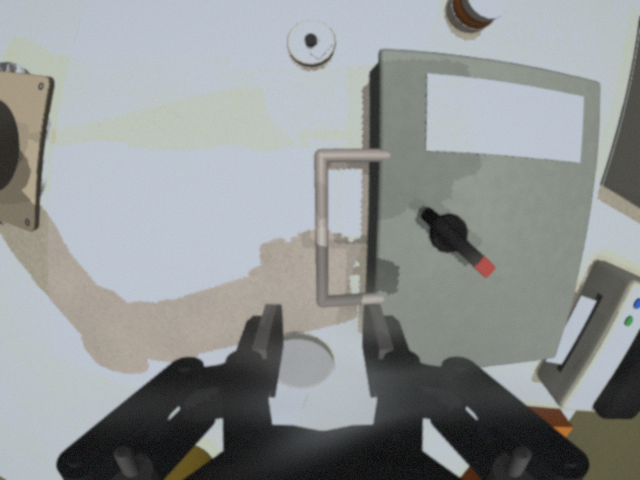

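The wrist view shows the lid shut flat. The knob is centred at (447,232) with its red end at (485,267). Measured phi is 0.68 and the blade is 64×12 mm, as expected. I'll move over it and turn to line up.

Request:
drive_tool(targets=[[[0.002, 0.172, 0, 0, 0, 0, 150], [0.002, 0.172, 0, 0, 0, 0, 150], [0.002, 0.172, 0, 0, 0, 0, 150], [0.002, 0.172, 0, 0, 0, 0, 150], [0, 0, 0, 0, 0, -0.0945, 150], [0, 0, 0, 0, 0, -0.0945, 150], [0, 0, 0, 0, 0, -0.0945, 150], [0, 0, 0, 0, 0, -0.0945, 150], [0, 0, 0, 0, 0, -0.0945, 150], [0, 0, 0, 0, 0, -0.0945, 150], [0, 0, 0, 0, 0, 0, 150], [0, 0, 0, 0, 0, 0, 150]]])

```text
time_s: 12.08
eef_pos: [0.5619, 0.0625, 0.2131]
tool_rot: [-0.001, 0.195, 0.981, -0.0]
ft_force: [-0.3, 0.7, -0.4]
grip_width: 0.0351
finger_force: 0.0
```

Run:
```python
from h import *
rel([.5623,.0622,.092],np.pi-.392)
```

```text
pos [0.5619 0.0625 0.2131] yaw 2.749 q7 0.53 F [-0.3  0.7 -0.4] w 0.0351 t 12.075
shift [-0.004 -0.     0.807] turn [-0.001 -0.001 -0.   ]
```

Request:
drive_tool(targets=[[[0, 0, 0.22, 0, 0, 0, 150], [0, 0, 0.22, 0, 0, 0, 150], [0, 0, 0.2, 0, 0, 0, 150], [0, 0, 0.12, 0, 0, 0, 150], [0, 0, 0.04, 0, 0, 0, 150], [0, 0, 0, 0, 0, 0, 150], [0, 0, 0, 0, 0, 0, 255], [0, 0, 0, 0, 0, 0, 255], [0, 0, 0, 0, 0, 0, 255], [0, 0, 0, 0, 0, 0, 255]]], squeeze=35)

```text
time_s: 13.32
eef_pos: [0.5628, 0.0618, 0.0952]
tool_rot: [0.001, 0.194, 0.981, -0.001]
ft_force: [-2.0, -2.7, 5.0]
grip_width: 0.0102
finger_force: 38.1
```

Request:
drive_tool(targets=[[[0, 0, 0, 0, 0, 0.1, 255], [0, 0, 0, 0, 0, 0.1, 255], [0, 0, 0, 0, 0, 0.1, 255], [0, 0, 0, 0, 0, 0.1, 255], [0, 0, 0, 0, 0, 0.1, 255], [0, 0, 0, 0, 0, 0.1, 255], [0, 0, 0, 0, 0, 0.1, 255], [0, 0, 0, 0, 0, 0.1, 255], [0, 0, 0, 0, 0, 0.1, 255], [0, 0, 0, 0, 0, 0.1, 255], [0, 0, 0, 0, 0, 0.1, 255], [0, 0, 0, 0, 0, 0.1, 255], [0, 0, 0, 0, 0, 0.1, 255], [0, 0, 0, 0, 0, 0.1, 255], [0, 0, 0, 0, 0, 0.08, 255], [0, 0, 0, 0, 0, 0, 255], [0, 0, 0, 0, 0, 0, 255]]])

```text
time_s: 15.45
eef_pos: [0.5607, 0.0616, 0.0952]
tool_rot: [0.0, 0.977, 0.211, -0.002]
ft_force: [-4.9, -3.2, 8.8]
grip_width: 0.0102
finger_force: 38.7
```

Run:
```python
from h import *
rel([.5623,.0622,.0952],YAW+.03); print(robot.sense()['ft_torque'])
```

```text
pos [0.5607 0.0616 0.0952] yaw 0.426 q7 -1.39 F [-4.9 -3.2  8.8] w 0.0102 t 15.45
shift [ 0.012  0.001 -0.   ] turn [0.    0.002 0.069]
[-0.62296953  1.17219419 -0.05010617]
```

Currently phi≈3.0, with about 0.069 units left to turn.

Request:
drive_tool(targets=[[[0, 0, 0, 0, 0, 0.07, 255], [0, 0, 0, 0, 0, 0, 255], [0, 0, 0, 0, 0, 0, 255], [0, 0, 0, 0, 0, 0, 150], [0, 0, 0, 0, 0, 0, 150], [0, 0, 0, 0, 0, 0, 150], [0, 0, 0, 0, 0, 0, 150], [0, 0, -0.1, 0, 0, 0, 150], [0, 0, -0.25, 0, 0, 0, 150], [0, 0, -0.3, 0, 0, 0, 150], [0, 0, -0.3, 0, 0, 0, 150], [0, 0, -0.3, 0, 0, 0, 150], [0, 0, 0, 0, 0, 0, 150], [0, 0, 0, 0, 0, 0, 150]]])

```text
time_s: 17.2
eef_pos: [0.562, 0.0625, 0.2818]
tool_rot: [0.0, 0.987, 0.158, -0.0]
ft_force: [-0.4, -0.0, 0.0]
grip_width: 0.0353
finger_force: 0.0
```

Run:
```python
from h import *
from tilt import tilt
w,d,c=shot('wrist','w6'); K=c['K'];T=c['cam_to_world']
v,u=np.mgrid[:480,:640]; x=(u-K[0,2])/K[0,0]; y=(v-K[1,2])/K[1,1]; r=np.hypot(x,y); k=np.tan(r)/np.maximum(r,1e-9)
W=np.stack([x*k*d,-y*k*d,-d],-1)@T[:3,:3].T+T[:3,3]
kc=np.array([.562,.062,.14]); e=W-kc; m=(np.linalg.norm(e[...,:2],axis=-1)<.045)&(W[...,2]>.146)&(W[...,2]<.156)
q=W[m]; print(len(q),cv2.minAreaRect((q[:,:2]*1000).astype(np.float32)))
ax=np.linalg.svd(q[:,:2]-q[:,:2].mean(0),full_matrices=False)[2][0]
hsv=cv2.cvtColor(w,cv2.COLOR_RGB2HSV); red=m&((hsv[...,0]<8)|(hsv[...,0]>172))&(hsv[...,1]>130)&(hsv[...,2]>60)
rp=W[red].mean(0); ax*=np.sign(ax@(rp-kc)[:2]); print('phi',(YAW-np.arctan2(ax[1],ax[0]))%(2*np.pi),rp,red.sum())
tilt('t6'); rel([.56,.06,.2],YAW)
```

```text
946 ((562.8773803710938, 62.694488525390625), (63.959228515625, 11.416571617126465), 18.220064163208008)
phi 3.120878452327031 [0.54012653 0.05509642 0.15218492] 198
tilt [-0.0027  0.0071  0.1105] front z 0.11000030176414928 0.6951048951048951
pos [0.5615 0.0625 0.2806] yaw 0.317 q7 -1.44 F [-0.1  0.5 -0.5] w 0.0352 t 17.3
shift [-0.013  0.013  0.537] turn [-0.     0.002  0.018]
```

View pics/w6.png

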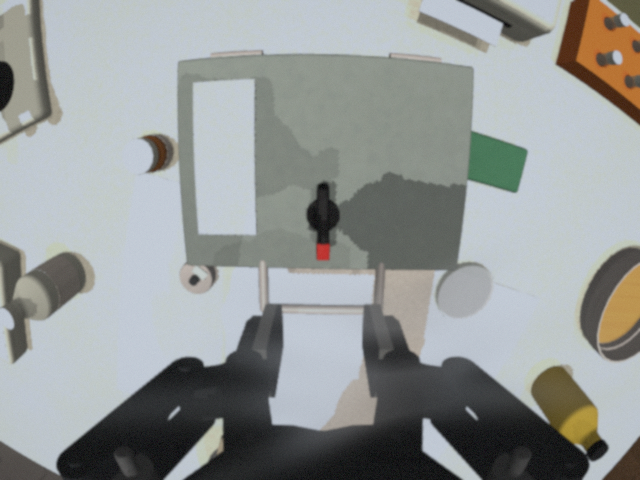

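The lid lies flat, the red end at (322,252) points straight at the front (phi≈3.1), the bystanders haven't moved and the gripper is clear. I'm handing in.

```bash
python3 -c "
from bench import robot
print(robot.finish_job())"
```

```text
the job is handed in; nothing more can be done
None
```

The job is handed in at about 17 s: the lid is shut flat on the rim, the knob is turned to about 3.1 rad with its red end at the front, the gripper has let go, and the bystanders look unmoved; the hidden tongue itself can't be seen, so its position is inferred from the knob.

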